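# Zero the cam, then rock the angle gauge to its mark and hold

### The arm

A 6-joint arm with a two-finger parallel gripper is mounted at the origin on a cart in front of the work surface, level with it; the furniture and walls round the work are solid. World frame = base frame: x ahead of the robot, y to its left, z up, the work surface at z = 0. Lengths are in mm, angles in rad, forces in N, time in s.
With the tool pointing down it reaches from about 350 to 875 mm from the base axis. Payload 4.2 kg.
Tool frame: the origin (TCP) lies between the finger pads; the fingertips stand 25 mm ahead of it and the grasp point (between the pads) lies 6 mm ahead of it; z points along the fingers, y is the line along which they close (so a half turn about z gives the same grasp; the last joint's range is limited). The gripper opens to 85 mm and grips with 20 to 120 N. Pads are 22 mm wide; open, the fingers measure 114 mm over their backs; the gripper's body (76 mm by 85 mm) begins 54 mm behind the grasp point. The pads swing forward as they close: fully open they stand 13 mm farther back than shut.
Start: joints at [-0.993, 0.385, 0.008, 0, -1.194, -0.259], TCP at [195.907, -593.481, 228.412] pointing down, gripper open.
Joint ranges: [-3.14, 3.14], [-1.21, 2.06], [-1.07, 1.41], [-3.16, 2.05], [-2.99, -0.16], [-3.1, 3.1]. Speed limits (rad/s): [2.79, 2.79, 3.14, 3.14, 3.14, 3.14].

### API

Orientations are given as a unit quaternion [x, y, z, w].
In Python, from bench import arm gives the robot as it stands.
- The arm moves only by the shell command python3 -m pendant 'ROWS'. ROWS is JSON, a list of rows, each a list of 7 numbers: the shift along the tool's x, y, z in m, then the turn, a rotation vector about the tool's x, y, z in degrees, then the finger opening in m, from 0 to 0.0854. In form: [[x, y, z, wx, wy, wz, fingers], ...]. A call has 1 to 12 rows; each row shifts and turns the commanded pose from where the row before left it, along the tool's axes as they then stand; what a row does not reach is not made up. A row lasts 1/10 s, in which the tool goes at most 50 mm and 8.59 degrees, less where a joint would pass 70% of its speed; a pose out of reach is approached as far as the arm can. A call is refused whole if a number of a shift passes 0.05 or a number of a turn 8.59, either way. A call with a gripper value outside its range is refused whole. The fingers move at their own pace and stop on an object; the grip force is fixed at half the most. Time passes only in rows, so rows that do not move let the fingers close. It gives the time, the measured TCP pose, the force, the opening and the grip force at its end, in the units of the state.
- arm.read_state(): the state, without advancing time (a new reading comes with each control period).
- arm.get_image(name): name is "side" or "top" or "wrist"; returns a dict with "image" (420x560x3 uint8, red, green, blue), "fx", "fy", "cx", "cy" (pixels), "xyz" and "rotation" of the camera in the world. Camera axes: x right, y down, z forward; pixel columns grow to the right and rows downward; lengths in mm; the calibration is good to about 2 mm. The wrist camera is an equidistant fisheye: a pixel r from the principal point sees the ray r / f radians off the axis. A picture is of the moment at which its call begins. There is no depth.
- arm.job_done(): hands the job in; it is judged then, once.
The state is a dict: "clock": time; "joints": joint angles; "joint_vel": joint speeds; "joint_efforts": joint torques, N m; "position": TCP position; "ee_rot": TCP orientation; "contact_force": force on the tool from outside, world axes, zero at the start; "wrist_torque": the same for the moment, N m; "gripper_width": finger opening in mm; "grasp_force": force on a finger pad.
Only numpy, scipy, OpenCV 4.12 (cv2) and the standard library are available. Lean on these libraries where they do the work, as an engineer would, in place of code of your own. Each camera call takes 0.05 s, during which the arm holds its last target. There are 200 camera calls.

### The job

Turn the cam knob on the stud block back counter-clockwise to its zero stop so that the worn stud is fully down. Then pick up the angle gauge by its grip, set the middle of its shoe level on top of the stud, and rock it there, dial upright, until the swinging pointer settles on the broad 15-degree mark. Finish still holding the gauge steady on the stud at that mark, with nothing else knocked over or pushed away.

Things in the scene. Friction and masses are not known exactly. Their poses are not given: they have to be found in the camera images.
- stud_block: aluminium block bolted down (fixed, does not move), 100 (its x) x 180 (its y) x 30 mm tall. Origin: centre of its underside, on the bench. Stud on it at y = +60 mm, knob at y = -55 mm (x = 0 for both). Yaw varies by up to 0.35 rad from world axes
- stud_top (a point): centre of the top of the upright steel stud: 26 mm diameter, standing 34 mm above the block (64.5 mm above the bench with the cam knob at zero, up to 4 mm higher otherwise). Its rounded crown is worn and slopes about 7 degrees, so a gauge merely set down does not read right; the crown's highest part is within 1 mm of this point's height
- cam_knob (a joint): angle of the cam knob (rad), 0 at its zero stop, growing clockwise seen from above, to 1.5. It stays where it is left (friction about 0.05 N m). Turning it counter-clockwise to 0 lowers the stud (3 mm per rad)
- cam_knob_grip (a point): on the knob's axis, at the height to grip (67 mm above the bench, 7 mm below the top of the bar). The knob is a black disc of 44 mm with an upright bar across it, 42 mm long, 14 mm wide, 32 mm tall. With the knob at angle q the bar lies along the block's x axis turned clockwise by q
- gauge: loose angle gauge, 0.27 kg (x 0.8 to 1.25), 147 mm tall, standing on the bench. Origin: centre of the underside of its flat shoe (44 x 80 x 10 mm). x: normal to the dial, away from the dial side (dial looks to -x, roughly at the robot); y: along the shoe; z: up. Round case 84 mm in diameter, 22 mm thick, centred 55 mm above the underside
- gauge_grip (a point): middle of the gauge's black grip, on its z axis 122 mm above the underside of its shoe. The grip is 24 mm thick (gauge x), 34 mm wide (gauge y), from 97 to 147 mm above the underside; take it across its thickness
- pointer (a joint): angle (rad) of the pendulum pointer in the dial, 31 mm long, pivot at the dial centre; it hangs plumb once it has swung out (about 1 s). 0: gauge level; + : toward the gauge's +y side (left seen from the robot). The one broad mark is at +0.262 (15 degrees), reached by tilting the gauge about its x so that its +y end goes down by 0.262. Thin ticks every 10 degrees
- lens_barrel: short black lens barrel, 55 mm across, 48 mm tall; bystander, loose, stays where it is. Origin: centre of its underside
- big_barrel: larger black lens barrel, 65 mm across, 62 mm tall; bystander, loose, stays where it is. Origin: centre of its underside
- swab_pot: pot of swabs, 64 mm across, 85 mm tall; bystander, loose, stays where it is. Origin: centre of its underside
- tape_roll: roll of amber tape lying flat, 57 mm across, 12 mm tall; bystander, loose, stays where it is. Origin: centre of its underside
- mouse: computer mouse, 114x54x40 mm; bystander, loose, stays where it is. Origin: centre of its underside
- lens_cap: flat black lens cap, 69 mm across, 12 mm tall; bystander, loose, stays where it is. Origin: centre of its underside
- hex_keys: hex key set in a holder, 101x59x16 mm; bystander, loose, stays where it is. Origin: centre of its underside
- parts_tray: small open parts tray, 79x114x28 mm; bystander, loose, stays where it is. Origin: centre of its underside

How it is judged:
By the outcome, as a careful person would: the job done as asked, in the order asked, and still so for the second after the job is handed in, while the arm keeps its last pose, push and grip.
It also fails if it takes over 54 s, if anything falls off the work surface, if the arm or the gripper's body presses on something with over 40 N, if the wrist force passes 120 N, or if a joint passes its speed limit or range.

## Working session

There is one attempt and no reset: what is moved stays moved. The work goes in short steps, Python scripts to look and compute and a shell command to move; the robot and the scene stay as the last step left them, time stands still between calls to the robot, and variables do not carry over. Pictures are saved under pics/ and viewed, at most 10 in all, crops included, and the job is handed in when it is done.

```bash
ls; mkdir -p pics
python3 - <<'E'
from bench import arm
import cv2,json
import numpy as np
s=arm.read_state();print(s)
for n in("side","top"):
    d=arm.get_image(n);cv2.imwrite(f"pics/{n}0.png",d["image"][:,:,::-1])
    print(n,{k:(np.array(v).round(4).tolist()) for k,v in d.items() if k!="image"})
    np.save(f"{n}.npy",d,allow_pickle=True)
E
```

```text
pics
{'clock': 0.0, 'joints': array([-9.93417203e-01,  3.85571678e-01,  6.60382745e-03, -5.23307705e-04,
       -1.19400936e+00, -2.58623014e-01]), 'joint_vel': array([ 0.00159862, -0.00179837, -0.0006781 ,  0.00156193,  0.00031082,
        0.00046962]), 'joint_efforts': array([-2.78471612e-05, -3.92292595e+01,  1.88404101e+01,  4.18631002e+00,
       -4.62126540e-03,  5.97296292e-06]), 'position': array([ 195.71046884, -592.92978461,  227.300258  ]), 'ee_rot': array([-1.58608762e-01,  9.87340880e-01,  1.09527641e-03, -2.20391506e-04]), 'contact_force': array([ 0.51460055, -0.17935648,  0.10459834]), 'wrist_torque': array([-0.00171589,  0.01601942, -0.02560882]), 'grasp_force': 0.0, 'gripper_width': 85.00795407266021}
side {'fx': 519.3304, 'fy': 519.3304, 'cx': 278.0851, 'cy': 211.8145, 'xyz': [80.2004, -1094.3313, 900.7386], 'rotation': [0.8745, -0.1907, 0.0883, -0.4372]}
top {'fx': 445.1211, 'fy': 445.1211, 'cx': 282.4089, 'cy': 211.4374, 'xyz': [288.5165, -115.2791, 1291.2042], 'rotation': [0.7121, -0.6953, 0.0697, -0.0687]}
```

View pics/top0.png

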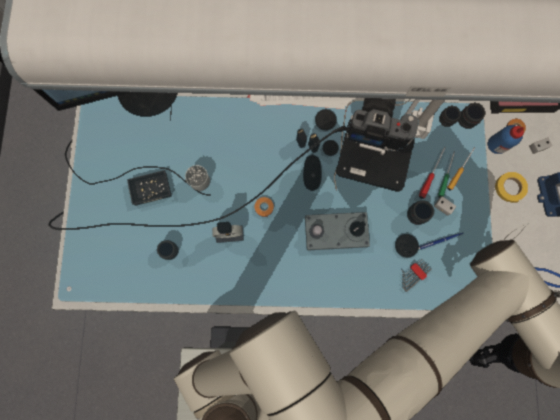

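View pics/side0.png

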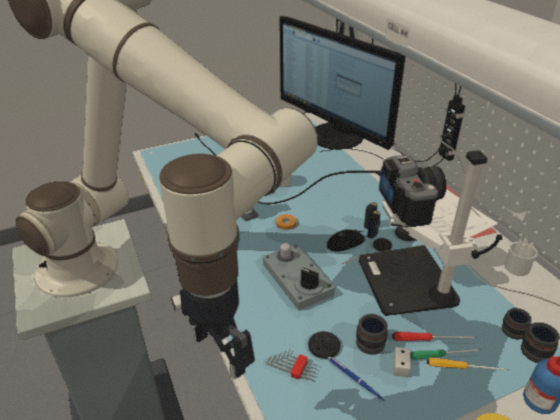

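The top view shows the block at about (337,229), with the stud at (317,230) and the knob at (357,229). The gauge is at about (228,230), and the arm hides it in the side view. I'll enlarge both crops.

Run:
```python
import cv2,numpy as np
a=cv2.imread("pics/top0.png")
c1=cv2.resize(a[195:260,295:380],None,fx=8,fy=8,interpolation=cv2.INTER_CUBIC) #680x520
c2=cv2.resize(a[210:250,200:255],None,fx=8,fy=8,interpolation=cv2.INTER_CUBIC)
b=cv2.imread("pics/side0.png")
c3=cv2.resize(b[232:310,255:345],None,fx=4,fy=4,interpolation=cv2.INTER_CUBIC)
o=np.zeros((600,800,3),np.uint8)
c1=cv2.resize(c1,None,fx=.55,fy=.55)
o[:c1.shape[0],:c1.shape[1]]=c1
o[:312,420:780]=c3
o[:0]
c2=cv2.resize(c2,None,fx=.85,fy=.85)
o[320:320+c2.shape[0],:c2.shape[1]]=c2
cv2.imwrite("pics/c0.png",o);print(c1.shape,c2.shape)
```

```text
(286, 374, 3) (272, 374, 3)
```

View pics/c0.png

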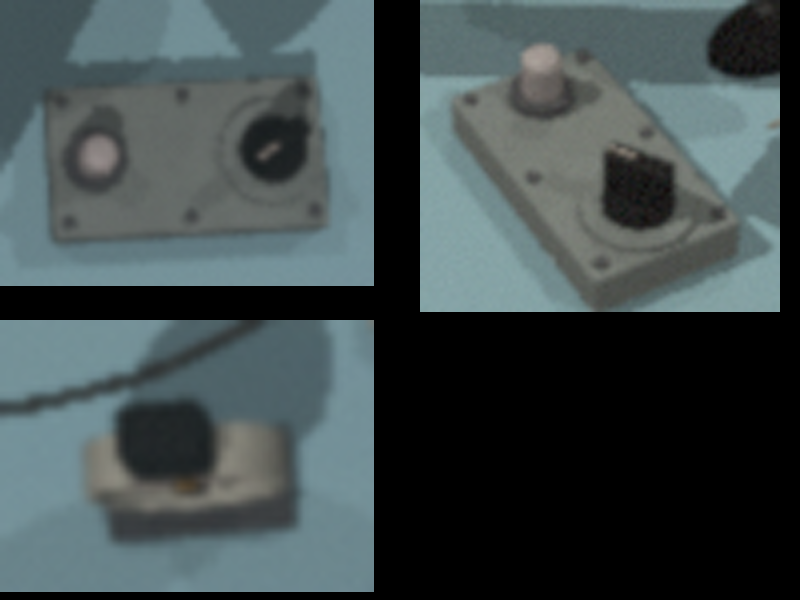

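```bash
cat > h.py <<'E'
import numpy as np
from scipy.spatial.transform import Rotation as R
def cam(n):
    d=np.load(n+".npy",allow_pickle=True).item();return d
def px2w(d,u,v,z):
    r=R.from_quat(d["rotation"]).apply([(u-d["cx"])/d["fx"],(v-d["cy"])/d["fy"],1])
    return np.array(d["xyz"])+r*(z-d["xyz"][2])/r[2]
def w2px(d,p):
    q=R.from_quat(d["rotation"]).inv().apply(np.array(p)-d["xyz"]);return d["cx"]+d["fx"]*q[0]/q[2],d["cy"]+d["fy"]*q[1]/q[2]
E
python3 - <<'E'
from h import *
np.set_printoptions(precision=1,suppress=True)
t,s=cam("top"),cam("side")
C=[px2w(t,*p,30) for p in((305,215),(366.6,212.7),(369.1,246.8),(307,250))]
for c in C:print(c)
print("ctr",np.mean(C,0), "len",np.linalg.norm(C[0]-C[1]),np.linalg.norm(C[3]-C[2]),np.linalg.norm(C[0]-C[3]),np.linalg.norm(C[1]-C[2]))
y=(C[0]-C[1]+C[3]-C[2]);y/=np.linalg.norm(y);print("yaw",np.arctan2(-y[0],y[1]))
print("stud",px2w(t,317.5,230.2,67),"side",px2w(s,285.5,245.75,67))
print("knob",px2w(t,355.9,229.3,74),"side",px2w(s,305,269.5,74))
# white line dir in top: (258,158)-(280,143)
a=px2w(t,295+258/4.4,195+158/4.4,74);b=px2w(t,295+280/4.4,195+143/4.4,74);print("line",a,b,np.arctan2(b[1]-a[1],b[0]-a[0]))
a=px2w(s,255+(612-420)/4,232+147/4,74);b=px2w(s,255+(670-420)/4,232+162/4,74);print("barside",a,b,np.arctan2(b[1]-a[1],b[0]-a[0]))
f=lambda x,yy,z:px2w(t,200+x/6.8,210+(yy-320)/6.8,z)
print("shoe",f(108,540,5),f(298,527,5));print("grip",[f(x,y,147) for x,y in((118,402),(210,402),(212,478),(122,478))])
print("case",[f(x,y,55) for x,y in((85,470),(292,460))])
E
```

```text
[ 530.2 -179.5   30. ]
[ 541.3 -357.4   30. ]
[ 442.5 -363.2   30. ]
[ 429.1 -186.6   30. ]
ctr [ 485.8 -271.7   30. ] len 178.21383830427828 177.11170153093462 101.30397692322151 98.94733933703517
yaw 0.06881834318648297
stud [ 480.9 -213.    67. ] side [ 484.5 -215.8   67. ]
knob [ 484.9 -318.7   74. ] side [ 486.6 -318.    74. ]
line [ 480.2 -312.4   74. ] [ 490.1 -326.3   74. ] -0.9536611417797093
barside [ 483.6 -313.8   74. ] [ 508. -339.   74.] -0.798421046378032
shoe [447.9  76.9   5. ] [455.4  -4.    5. ]
grip [array([483.5,  54.6, 147. ]), array([484.4,  19.4, 147. ]), array([455. ,  17.3, 147. ]), array([454.2,  51.6, 147. ])]
case [array([470.4,  80.4,  55. ]), array([476.7,  -4.7,  55. ])]
```

```bash
cat >> h.py <<'E'
def go(p,yaw=None,tilt=0):
    """tool-frame shift (mm) and rotvec (deg) from measured pose to TCP p, tool y at world angle yaw, tilt about tool y (rad)"""
    from bench import arm
    s=arm.read_state();Q=R.from_quat(s["ee_rot"]);y=Q.apply([0,1,0])
    if yaw is None: yaw=np.arctan2(y[1],y[0])
    Y=np.array([np.cos(yaw),np.sin(yaw),0]);Z=np.array([0,0,-1.]);X=np.cross(Y,Z)
    T=R.from_matrix(np.c_[X,Y,Z])*R.from_rotvec([0,tilt,0])
    np.set_printoptions(precision=2,suppress=True)
    print("t",round(s["clock"],2),"pos",s["position"],"yawY",round(np.arctan2(y[1],y[0]),4),"w",round(s["gripper_width"],1),"F",s["contact_force"])
    print("shift mm",Q.inv().apply(np.array(p)-s["position"]),"turn deg",np.degrees((Q.inv()*T).as_rotvec()))
E
python3 -c "
from h import *
go([489.6,-326.6,217],.62)"
```

```text
t 0.1 pos [ 195.74 -593.01  227.44] yawY 1.8894 w 85.0 F [ 0.12 -0.27 -0.93]
shift mm [-362.53  160.92   10.72] turn deg [ 0.09 -0.07 72.73]
```

```bash
python3 -m pendant '[[-0.036,0.016,0,0,0,0,0.0854],[-0.036,0.016,0,0,0,0,0.0854],[-0.036,0.016,0,0,0,0,0.0854],[-0.036,0.016,0,0,0,0,0.0854],[-0.036,0.016,0,0,0,0,0.0854],[-0.036,0.016,0,0,0,0,0.0854],[-0.036,0.016,0,0,0,0,0.0854],[-0.036,0.016,0,0,0,0,0.0854],[-0.036,0.016,0,0,0,0,0.0854],[-0.036,0.016,0,0,0,0,0.0854]]'
python3 -m pendant '[[0,0,0,0,0,8.1,0.0854],[0,0,0,0,0,8.1,0.0854],[0,0,0,0,0,8.1,0.0854],[0,0,0,0,0,8.1,0.0854],[0,0,0,0,0,8.1,0.0854],[0,0,0,0,0,8.1,0.0854],[0,0,0,0,0,8.1,0.0854],[0,0,0,0,0,8.1,0.0854],[0,0,0,0,0,8.1,0.0854],[0,0,0,0,0,0,0.0854],[0,0,0,0,0,0,0.0854]]'
python3 - <<'E'
from h import *
from bench import arm
import cv2
go([489.6,-326.6,217],.62)
d=arm.get_image("wrist");np.save("wrist.npy",d,allow_pickle=True)
print({k:np.array(v).round(3).tolist() for k,v in d.items() if k!="image"})
cv2.imwrite("pics/w1.png",cv2.resize(d["image"][:,:,::-1],(800,600),interpolation=cv2.INTER_CUBIC))
E
```

```text
clock: 1.1
position: [488.4, -327.3, 228.0]
ee_rot: [-0.159, 0.987, 0.0, -0.0]
contact_force: [1.4, 0.8, 0.7]
gripper_width: 85.3
grasp_force: 0.0
clock: 2.2
position: [487.4, -328.6, 228.1]
ee_rot: [0.458, 0.889, 0.0, -0.0]
contact_force: [-0.4, -0.4, -0.3]
gripper_width: 85.5
grasp_force: 0.0
t 2.2 pos [ 487.41 -328.62  228.05] yawY 0.6201 w 85.5 F [-0.43 -0.37 -0.3 ]
shift mm [ 0.36  2.95 11.05] turn deg [-0.02 -0.04  0.01]
{'fx': 325.192, 'fy': 325.192, 'cx': 277.508, 'cy': 207.923, 'xyz': [443.485, -269.536, 372.857], 'rotation': [0.942, 0.302, 0.044, 0.14]}
```

View pics/w1.png

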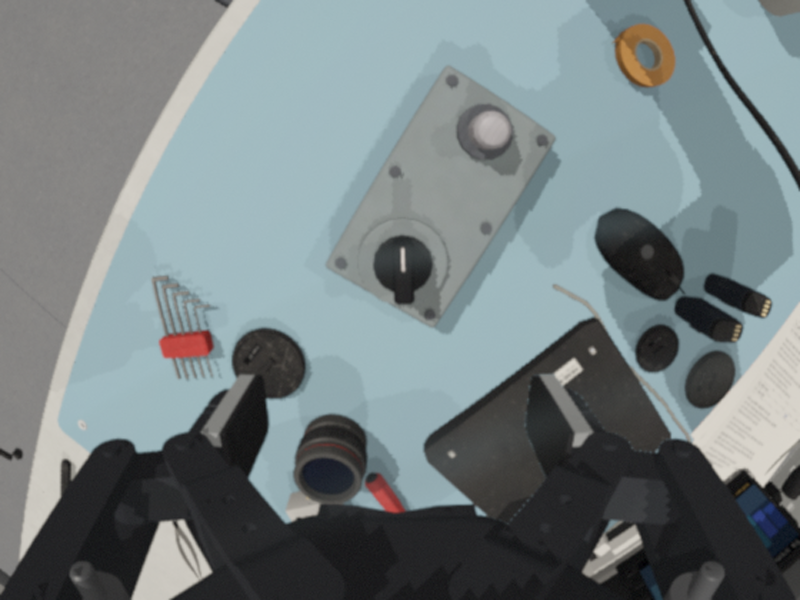

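The wrist view shows the knob disc at about (403,265), with the bar vertical in the image, so it lies along tool x. The white line runs from (403,248) to (403,271), and the stud top is at about (491,130).

```bash
cat >> h.py <<'E'
def fray(d,u,v):
    x,y=u-d["cx"],v-d["cy"];r=np.hypot(x,y);th=r/d["fx"]
    return R.from_quat(d["rotation"]).apply([np.sin(th)*x/r,np.sin(th)*y/r,np.cos(th)])
def fpx2w(d,u,v,z):
    r=fray(d,u,v);return np.array(d["xyz"])+r*(z-d["xyz"][2])/r[2]
def fw2px(d,p):
    q=R.from_quat(d["rotation"]).inv().apply(np.array(p)-d["xyz"]);h=np.hypot(q[0],q[1]);th=np.arctan2(h,q[2])
    return np.array([d["cx"]+d["fx"]*th*q[0]/h,d["cy"]+d["fx"]*th*q[1]/h])
E
python3 - <<'E'
from h import *
np.set_printoptions(precision=1,suppress=True)
d=np.load("wrist.npy",allow_pickle=True).item();k=.7
C=[fpx2w(d,u*k,v*k,30) for u,v in((449,66),(555,137),(438,327),(326,265))]
for c in C:print(c)
print("ctr",np.mean(C,0));y=C[0]-C[3]+C[1]-C[2];yaw=np.arctan2(-y[0],y[1]);print("yaw",yaw,np.linalg.norm(y)/2)
print("stud",fpx2w(d,491*k,129*k,67))
a,b=fpx2w(d,403*k,248*k,74),fpx2w(d,403.5*k,271*k,74);print("line",a,b,np.arctan2(b[1]-a[1],b[0]-a[0]))
print("disc far arc",fpx2w(d,376*k,265*k,45),fpx2w(d,432*k,265*k,45))
K=np.array([489.6,-326.6,74])
for s in(-21,0,21):print(s,fw2px(d,K+s*np.array([np.cos(-.95),np.sin(-.95),0]))/k)
E
python3 - <<'E'
import cv2
a=cv2.imread("pics/w1.png")
cv2.imwrite("pics/w1c.png",cv2.resize(a[210:330,330:460],None,fx=4.5,fy=4.5,interpolation=cv2.INTER_CUBIC))
E
```

```text
[ 432.7 -189.5   30. ]
[ 527.4 -182.6   30. ]
[ 544.5 -355.3   30. ]
[ 444.9 -364.7   30. ]
ctr [ 487.4 -273.    30. ]
yaw 0.08385918837236331 174.59894416044204
stud [ 480.6 -215.7   67. ]
line [ 479.8 -313.7   74. ] [ 489.1 -326.    74. ] -0.9263335363312197
disc far arc [ 474.7 -339.5   45. ] [ 507.7 -315.9   45. ]
-21 [403.8 240.9]
0 [403.7 272.1]
21 [403.6 302.4]
```

View pics/w1c.png

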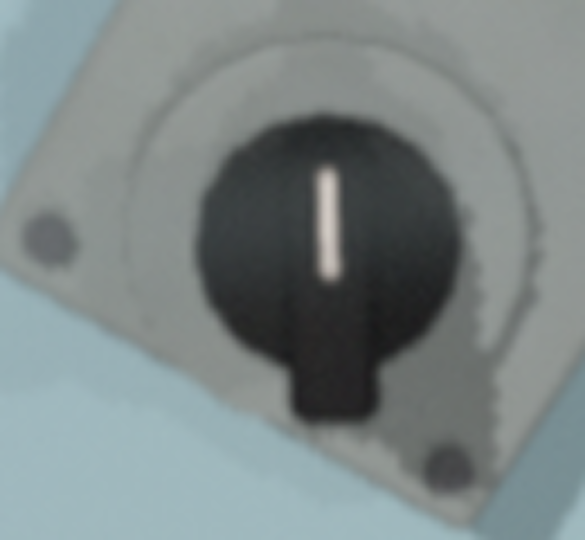

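The bar's near end is where it should be, so the knob axis is at (489.6, −326.5) and q is about 1.0. I'll descend and grip.

```bash
python3 -m pendant '[[0,0.003,0.03,0,0,0,0.04],[0,0,0.03,0,0,0,0.04],[0,0,0.03,0,0,0,0.04],[0,0,0.03,0,0,0,0.04],[0,0,0.02,0,0,0,0.04],[0,0,0.014,0,0,0,0.04],[0,0,0,0,0,0,0.04],[0,0,0,0,0,0,0.04]]'
python3 -c "
from h import *
go([489.6,-326.5,73],.62)"
python3 -m pendant '[[0,0,0,0,0,0,0],[0,0,0,0,0,0,0],[0,0,0,0,0,0,0],[0,0,0,0,0,0,0],[0,0,0,0,0,0,0]]'
```

```text
clock: 3.05
position: [490.3, -327.2, 74.7]
ee_rot: [0.458, 0.889, -0.0, 0.0]
contact_force: [0.0, -0.8, 0.6]
gripper_width: 40.0
grasp_force: 0.0
t 3.05 pos [ 490.35 -327.18   74.67] yawY 0.6185 w 40.0 F [ 0.04 -0.84  0.58]
shift mm [ 0.99 -0.22  1.67] turn deg [-0.01  0.02 -0.08]
clock: 3.55
position: [490.1, -327.0, 74.7]
ee_rot: [0.459, 0.888, 0.0, 0.0]
contact_force: [-0.1, 1.0, 0.9]
gripper_width: 0.3
grasp_force: 0.0
```

The fingers closed to 0.3 mm on nothing, so I'll take another look.

Run:
```python
from h import *
from bench import arm
import cv2
s=arm.read_state();print(s["gripper_width"],s["grasp_force"],s["contact_force"])
a=arm.get_image("side");w=arm.get_image("wrist")
np.save("w2.npy",w,allow_pickle=True);np.save("s2.npy",a,allow_pickle=True)
o=np.zeros((600,800,3),np.uint8)
o[:,:400]=cv2.resize(a["image"][200:320,260:340,::-1],(400,600),interpolation=cv2.INTER_CUBIC)
o[:400,400:]=cv2.resize(w["image"][150:350,180:380,::-1],(400,400),interpolation=cv2.INTER_CUBIC)
cv2.imwrite("pics/k2.png",o)
```

```text
0.28434557177150227 0.0 [-0.06085204  0.97084873  0.85639278]
```

View pics/k2.png

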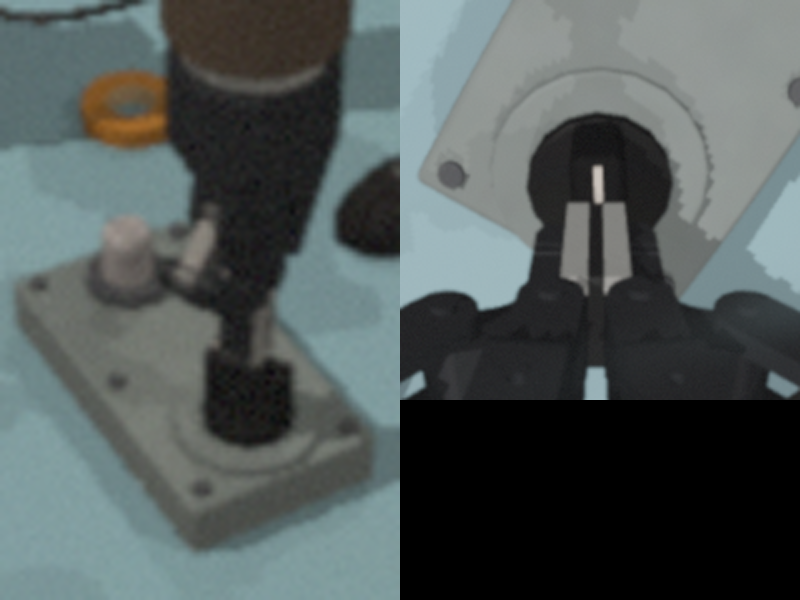

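Run:
```python
from h import *
s=np.load("s2.npy",allow_pickle=True).item();w=np.load("w2.npy",allow_pickle=True).item()
np.set_printoptions(precision=1,suppress=True)
print(w["xyz"])
for z in(45,50,60,67,74,80,100):
    p=[490.1,-327,z];q=np.array(w2px(s,p));q2=fw2px(w,p)
    print(z,(q-[260,200])*5,(q2-[180,150])*2+[400,0])
# bar front end bottom & top near side
d=np.array([np.cos(-.94),np.sin(-.94),0])
for t in(-21,21):
  for z in(42,74):print(t,z,(np.array(w2px(s,np.array([489.6,-326.5,z])+t*d))-[260,200])*5,(fw2px(w,np.array([489.6,-326.5,z])+t*d)-[180,150])*2+[400,0])
n=np.array([d[1],-d[0],0])
for y in(-7,7):print("bar w",(fw2px(w,np.array([489.6,-326.5,74])-10*d+y*n)-[180,150])*2+[400,0])
for y in(-7,7):print("pad gap at tip z50",(fw2px(w,np.array([490.1,-327,60])-11*d+y*n)-[180,150])*2+[400,0])
```

```text
[ 446.2 -267.7  219.3]
45 [239.2 403. ] [600.8 184.4]
50 [239.4 395.3] [600.9 191.2]
60 [239.9 379.7] [601.2 206. ]
67 [240.3 368.7] [601.4 217.3]
74 [240.6 357.6] [601.6 229.5]
80 [240.9 348. ] [601.8 240.7]
100 [241.9 315.7] [602.7 284.1]
-21 42 [197.7 391.9] [599.5 109.8]
-21 74 [198.5 342. ] [600.2 147.8]
21 42 [278.1 422.8] [601.  241.2]
21 74 [280.3 372.6] [602.  297.6]
bar w [629.5 189.9]
bar w [572.  190.7]
pad gap at tip z50 [627.4 167.7]
pad gap at tip z50 [574.2 168.4]
```

The pads are shut above the bar: in the wrist crop the tips are at about (597,203), and in the side crop at about (250,352). That puts the tips at z≈77, so they sit some 25 mm higher than the stated geometry. I'll open, lower in checked steps and close again.

```bash
python3 -m pendant '[[0,0,0,0,0,0,0.04],[0,0,0,0,0,0,0.04],[0,0,0,0,0,0,0.04],[0,0,0.005,0,0,0,0.04],[0,0,0.005,0,0,0,0.04],[0,0,0,0,0,0,0.04]]'
python3 -m pendant '[[0,0,0.004,0,0,0,0.04],[0,0,0.004,0,0,0,0.04],[0,0,0,0,0,0,0.04]]'
python3 -m pendant '[[0,0,0,0,0,0,0],[0,0,0,0,0,0,0],[0,0,0,0,0,0,0],[0,0,0,0,0,0,0]]'
```

```text
clock: 4.25
position: [489.3, -326.6, 63.2]
ee_rot: [0.459, 0.888, -0.0, -0.001]
contact_force: [-0.1, 0.1, -0.1]
gripper_width: 40.2
grasp_force: 0.0
clock: 4.55
position: [489.6, -326.8, 55.6]
ee_rot: [0.459, 0.888, -0.0, -0.001]
contact_force: [-0.3, -0.8, -0.4]
gripper_width: 40.1
grasp_force: 0.0
clock: 4.95
position: [491.1, -326.7, 56.8]
ee_rot: [0.459, 0.889, 0.0, 0.001]
contact_force: [2.7, 3.1, 0.8]
gripper_width: 11.9
grasp_force: 60.4
```

Gripped. Turning counter-clockwise, which is negative about tool z.

```bash
python3 -m pendant '[[0,0,0,0,0,-6,0],[0,0,0,0,0,-6,0],[0,0,0,0,0,-6,0],[0,0,0,0,0,-6,0],[0,0,0,0,0,-6,0],[0,0,0,0,0,-6,0],[0,0,0,0,0,-6,0],[0,0,0,0,0,-6,0],[0,0,0,0,0,0,0]]'
python3 -c "
from h import *
from bench import arm
go([490,-326.6,57],1.647);print(arm.read_state()['wrist_torque'])"
python3 -m pendant '[[0,0,0,0,0,-4,0],[0,0,0,0,0,-4,0],[0,0,0,0,0,0,0]]'
python3 -c "
from h import *
from bench import arm
go([490,-326.6,57],1.647);print(arm.read_state()['wrist_torque'])"
```

```text
clock: 5.85
position: [490.6, -327.5, 56.8]
ee_rot: [0.058, 0.998, -0.001, 0.001]
contact_force: [2.0, -0.7, -0.8]
gripper_width: 12.4
grasp_force: 60.3
t 5.85 pos [ 490.57 -327.55   56.81] yawY 1.4554 w 12.4 F [ 2.  -0.7 -0.8]
shift mm [ 0.68  0.88 -0.19] turn deg [ -0.06   0.07 -10.98]
[-0.22 -0.39  0.02]
clock: 6.15
position: [490.6, -327.7, 56.8]
ee_rot: [-0.011, 1.0, -0.001, 0.001]
contact_force: [1.2, -1.6, 1.0]
gripper_width: 12.5
grasp_force: 60.3
t 6.15 pos [ 490.58 -327.72   56.8 ] yawY 1.593 w 12.5 F [ 1.19 -1.65  1.02]
shift mm [ 0.56  1.13 -0.2 ] turn deg [-0.08  0.07 -3.1 ]
[-0.68 -0.41  0.05]
```

```bash
T() { python3 -c "
from h import *
from bench import arm
s=arm.read_state();go([490,-326.6,57],1.647);print(s['wrist_torque'])"; }
python3 -m pendant '[[0,0,0,0,0,-2,0],[0,0,0,0,0,-1,0],[0,0,0,0,0,0,0]]' >/dev/null; T
python3 -m pendant '[[0,0,0,0,0,-1.5,0],[0,0,0,0,0,0,0]]'>/dev/null; T
python3 -m pendant '[[0,0,0,0,0,-1.5,0],[0,0,0,0,0,0,0]]'>/dev/null; T
python3 -m pendant '[[0,0,0,0,0,-1.5,0],[0,0,0,0,0,0,0]]'>/dev/null; T
```

```text
t 6.45 pos [ 490.55 -327.71   56.8 ] yawY 1.6452 w 12.7 F [ 1.2  -4.5   0.66]
shift mm [ 0.47  1.15 -0.2 ] turn deg [-0.07  0.07 -0.1 ]
[-1.24 -0.42 -0.08]
t 6.65 pos [ 490.58 -327.65   56.78] yawY 1.67 w 12.1 F [ 1.9  -4.45  0.4 ]
shift mm [ 0.47  1.11 -0.23] turn deg [-0.05  0.1   1.32]
[-1.54 -0.49 -0.98]
t 6.85 pos [ 490.58 -327.63   56.8 ] yawY 1.694 w 12.0 F [ 2.11 -4.79  0.94]
shift mm [ 0.45  1.09 -0.2 ] turn deg [-0.03  0.13  2.7 ]
[-1.54 -0.53 -1.43]
t 7.05 pos [ 490.58 -327.63   56.83] yawY 1.7184 w 12.6 F [ 2.93 -3.92  2.13]
shift mm [ 0.43  1.1  -0.18] turn deg [-0.01  0.15  4.09]
[-1.5  -0.53 -1.77]
```

The knob is against its stop: the yaw held at about 1.65 while the reaction torque climbed to 1.8 N m. I'll release, lift, and move over the gauge.

```bash
python3 -m pendant '[[0,0,0,0,0,1.5,0],[0,0,0,0,0,0,0.04],[0,0,0,0,0,0,0.04],[0,0,0,0,0,0,0.04],[0,0,-0.04,0,0,0,0.04],[0,0,-0.045,0,0,0,0.0854],[0,0,-0.045,0,0,0,0.0854],[0,0,-0.045,0,0,0,0.0854],[0,0,-0.04,0,0,0,0.0854]]'
python3 -m pendant '[[-0.0045,0.0455,0,0,0,0,0.0854],[-0.0045,0.0455,0,0,0,0,0.0854],[-0.0045,0.0455,0,0,0,0,0.0854],[-0.0045,0.0455,0,0,0,0,0.0854],[-0.0045,0.0455,0,0,0,0,0.0854],[-0.0045,0.0455,0,0,0,0,0.0854],[-0.0045,0.0455,0,0,0,0,0.0854],[-0.0045,0.0455,0,0,0,0,0.0854]]'
python3 -m pendant '[[0,0,0,0,0,-8,0.0854],[0,0,0,0,0,-8,0.0854],[0,0,0,0,0,-8,0.0854],[0,0,0,0,0,-8,0.0854],[0,0,0,0,0,-8,0.0854],[0,0,0,0,0,-8,0.0854],[0,0,0,0,0,-8,0.0854],[0,0,0,0,0,-8,0.0854],[0,0,0,0,0,-8,0.0854],[0,0,0,0,0,-8,0.0854],[0,0,0,0,0,-8,0.0854],[0,0,0,0,0,0,0.0854]]'
python3 - <<'E'
from h import *
from bench import arm
import cv2
go([473,37.5,272],3.23);print(arm.read_state()["joints"])
d=arm.get_image("wrist");np.save("w3.npy",d,allow_pickle=True)
t=arm.get_image("top");np.save("t3.npy",t,allow_pickle=True)
o=np.zeros((600,800,3),np.uint8)
o[:600,:]=cv2.resize(d["image"][:,:,::-1],(800,600),interpolation=cv2.INTER_CUBIC)
o[400:600,560:800]=cv2.resize(t["image"][205:255,330:390,::-1],(240,200),interpolation=cv2.INTER_CUBIC)
cv2.imwrite("pics/w3.png",o);print(d["xyz"])
E
```

```text
clock: 7.95
position: [489.7, -326.4, 273.7]
ee_rot: [-0.065, 0.998, -0.0, 0.0]
contact_force: [0.6, -0.2, -0.7]
gripper_width: 85.4
grasp_force: 0.0
clock: 8.75
position: [477.9, 40.6, 271.3]
ee_rot: [-0.065, 0.998, 0.0, -0.0]
contact_force: [1.6, -0.5, 0.0]
gripper_width: 85.1
grasp_force: 0.0
clock: 9.95
position: [478.4, 38.8, 271.0]
ee_rot: [0.74, -0.673, -0.0, 0.001]
contact_force: [0.2, 0.5, 0.9]
gripper_width: 85.5
grasp_force: 0.0
t 9.95 pos [478.45  38.78 271.02] yawY -3.0472 w 85.5 F [0.2  0.46 0.94]
shift mm [ 0.76  5.54 -0.97] turn deg [ 0.08 -0.    0.34]
[ 0.42  0.1  -0.26 -0.   -1.21 -0.33]
[484.8 -36.6 415.8]
```

View pics/w3.png

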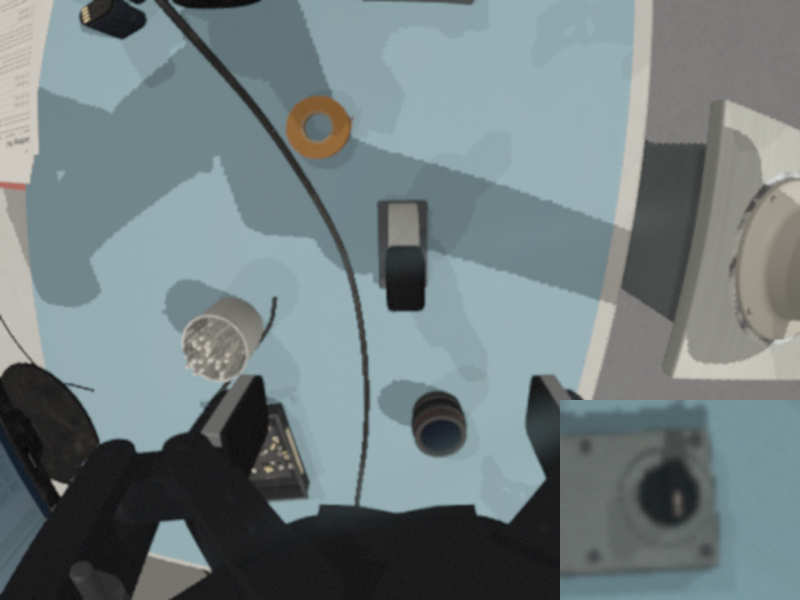

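The inset shows the knob's white line along the block's x axis, so the knob is at zero. In the wrist view, the gauge shoe's −y end runs (377–427, 201). The far top edge of the grip is at (387–424, 309), and the gauge lines up with the tool.

Run:
```python
from h import *
np.set_printoptions(precision=1,suppress=True)
d=np.load("w3.npy",allow_pickle=True).item();k=.7
f=lambda u,v,z:fpx2w(d,u*k,v*k,z)
print("shoe -y end",f(377,201,10),f(427,201,10),f(377,201,0),f(427,201,0))
print("grip +y top edge",f(387,309,147),f(424,309,147))
print("grip bottom -y",f(389,248,97),f(423,247,97))
y=np.array([-np.sin(.09),np.cos(.09),0])
for c in([473,37.5,0],):
  for n,p in(("grip top +y",17),("-y",-17)):print(n,fw2px(d,np.array(c)+p*y+[0,0,147])/k,fw2px(d,np.array(c)+p*y+[0,0,97])/k)
  print("shoe",fw2px(d,np.array(c)-40*y+[0,0,10])/k,fw2px(d,np.array(c)-40*y)/k)
```

```text
shoe -y end [497.1   1.1  10. ] [453.7  -3.   10. ] [497.4   2.1   0. ] [452.9  -2.2   0. ]
grip +y top edge [481.3  53.2 147. ] [458.8  51.1 147. ]
grip bottom -y [483.3  25.1  97. ] [459.7  22.2  97. ]
grip top +y [402.9 312.3] [401.7 289.7]
-y [403.3 257.9] [402.1 242.8]
shoe [400.8 199.2] [400.6 198.2]
```

```bash
python3 -m pendant '[[0.001,0.007,0.035,0,0,0,0.0854],[0,0,0.035,0,0,0,0.07],[0,0,0.035,0,0,0,0.07],[0,0,0.03,0,0,0,0.07],[0,0,0.018,0,0,0,0.07],[0,0,0.010,0,0,0,0.07],[0,0,0,0,0,0,0.07]]'
python3 -c "
from h import *
go([471.8,37,108],3.23)"
python3 -m pendant '[[0,0,0,0,0,0,0],[0,0,0,0,0,0,0],[0,0,0,0,0,0,0],[0,0,0,0,0,0,0],[0,0,0,0,0,0,0]]'
python3 -c "
from h import *
go([471.8,37,108],3.23)"
```

```text
clock: 10.75
position: [471.5, 36.7, 107.4]
ee_rot: [0.739, -0.674, -0.001, 0.001]
contact_force: [-0.8, -0.6, -0.5]
gripper_width: 70.0
grasp_force: 0.0
t 10.75 pos [471.51  36.74 107.37] yawY -3.049 w 70.0 F [-0.78 -0.65 -0.51]
shift mm [-0.24 -0.31 -0.63] turn deg [ 0.16 -0.05  0.24]
clock: 11.25
position: [473.2, 37.2, 109.5]
ee_rot: [0.74, -0.673, 0.001, -0.001]
contact_force: [0.3, 0.2, 4.6]
gripper_width: 23.4
grasp_force: 59.5
t 11.25 pos [473.16  37.23 109.53] yawY -3.0476 w 23.4 F [0.32 0.16 4.58]
shift mm [0.1  1.38 1.53] turn deg [-0.15  0.02  0.32]
```

Gripped at 60 N, with the shoe underside 109.5 mm below the TCP. Lifting and carrying to the stud.

```bash
python3 -m pendant '[[0,0,-0.01,0,0,0,0],[0,0,-0.02,0,0,0,0],[0,0,-0.025,0,0,0,0],[0,0,-0.02,0,0,0,0],[0,0,-0.015,0,0,0,0],[0,0,-0.005,0,0,0,0],[0,0,0,0,0,0,0]]'
python3 -m pendant '[[0.010,0.001,0,0,0,0,0],[0.02,0.001,0,0,0,0,0],[0.03,0.002,0,0,0,0,0],[0.03,0.002,0,0,0,0,0],[0.035,0.002,0,0,0,0,0],[0.035,0.002,0,0,0,0,0],[0.03,0.002,0,0,0,0,0],[0.03,0.002,0,0,0,0,0],[0.02,0.001,0,0,0,0,0],[0.01,0,0,0,0,0,0],[0,0,0,0,0,0,0],[0,0,0,0,0,0,0]]'
python3 - <<'E'
from h import *
from bench import arm
import cv2
go([481.8,-213.7,180],3.23)
d=arm.get_image("wrist");np.save("w4.npy",d,allow_pickle=True)
s=arm.get_image("side");np.save("s4.npy",s,allow_pickle=True)
o=np.zeros((600,800,3),np.uint8)
o[:,:400]=cv2.resize(d["image"][60:360,180:380,::-1],(400,600),interpolation=cv2.INTER_CUBIC)
o[:,400:]=cv2.resize(s["image"][150:300,220:320,::-1],(400,600),interpolation=cv2.INTER_CUBIC)
cv2.imwrite("pics/w4.png",o)
E
```

```text
clock: 11.95
position: [471.9, 37.0, 203.6]
ee_rot: [0.739, -0.673, -0.0, -0.0]
contact_force: [0.2, -0.8, -2.8]
gripper_width: 23.5
grasp_force: 59.2
clock: 13.15
position: [480.2, -213.0, 202.7]
ee_rot: [0.739, -0.673, -0.001, 0.0]
contact_force: [-0.8, 0.6, -3.3]
gripper_width: 23.1
grasp_force: 59.1
t 13.15 pos [ 480.18 -212.96  202.73] yawY -3.0482 w 23.1 F [-0.77  0.55 -3.3 ]
shift mm [ 0.9  -1.57 22.73] turn deg [0.08 0.04 0.29]
```

View pics/w4.png

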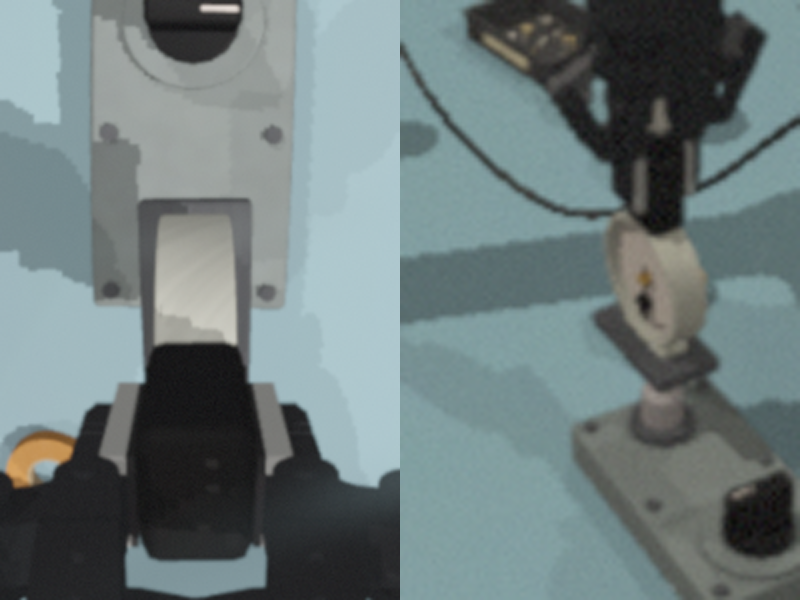

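The gauge hangs level in the grip. The shoe's −y end is at wrist crop (140–252, 200), and the side crop shows the stud just under the shoe. The knob line is along block x.

Run:
```python
from h import *
np.set_printoptions(precision=1,suppress=True)
d=np.load("w4.npy",allow_pickle=True).item();s=np.load("s4.npy",allow_pickle=True).item()
w=lambda u,v,z:fpx2w(d,180+u/2,60+v/2,z)
a,b=w(139,200,103),w(252,200,103);print("shoe end",a,b);m=(a+b)/2;print("ctr",m+40*np.array([-.09,.996,0]))
sd=lambda u,v,z:px2w(s,220+(u-400)/4,150+v/4,z)
P=lambda p:(np.array(w2px(s,p))-[220,150])*4+[400,0]
# shoe corners in side view (top z103)
C=[sd(*p,103) for p in((594,312),(660,378),(719,357))];print("side shoe",*C)
print("side shoe ctr",(C[0]+C[2])/2)
# block corner/holes: left corner (573,435) z30 ; knob line etc
print("block corner",sd(573,435,30),"pred",P([430.5,-187.5,30]))
x=np.array([np.cos(.076),np.sin(.076),0]);y=np.array([-x[1],x[0],0])
# four screw holes near stud in wrist view
H=[w(*p,30) for p in((111,290),(267,292),(109,133),(273,134))]
print("holes",*H, "mid of stud-side pair",(H[0]+H[1])/2)
E=[w(94,304,30),w(284,304,30)];print("block end",*E,(E[0]+E[1])/2-30*y)
```

```text
shoe end [ 503.5 -249.9  103. ] [ 460.8 -253.9  103. ]
ctr [ 478.6 -212.   103. ]
side shoe [ 457.3 -175.8  103. ] [ 467.9 -249.2  103. ] [ 507.8 -246.7  103. ]
side shoe ctr [ 482.6 -211.2  103. ]
block corner [ 431.5 -198.2   30. ] pred [564.8 425. ]
holes [ 519.6 -190.9   30. ] [ 440.  -197.2   30. ] [ 525.8 -270.3   30. ] [ 446.4 -277.1   30. ] mid of stud-side pair [ 479.8 -194.    30. ]
block end [ 528.1 -182.6   30. ] [ 430.4 -191.6   30. ] [ 481.5 -217.    30. ]
```

```bash
python3 -m pendant '[[0.0015,-0.001,0.005,0,0,0,0],[0.0012,-0.0012,0.008,0,0,0,0],[0,0,0.008,0,0,0,0],[0,0,0.003,0,0,0,0],[0,0,0,0,0,0,0],[0,0,0,0,0,0,0]]'
T() { python3 -c "
from bench import arm
s=arm.read_state();print(s['position'].round(2),s['contact_force'].round(1),s['wrist_torque'].round(2))"; }
python3 -m pendant '[[0,0,0.001,0,0,0,0],[0,0,0.001,0,0,0,0],[0,0,0,0,0,0,0]]' >/dev/null; T
python3 -m pendant '[[0,0,0.001,0,0,0,0],[0,0,0,0,0,0,0]]' >/dev/null; T
python3 -m pendant '[[0,0,0.001,0,0,0,0],[0,0,0,0,0,0,0]]' >/dev/null; T
```

```text
clock: 13.85
position: [483.2, -215.9, 179.4]
ee_rot: [0.739, -0.673, 0.0, 0.0]
contact_force: [-0.3, 0.2, -2.6]
gripper_width: 23.0
grasp_force: 59.0
[ 483.07 -215.8   177.42] [ 0.6  0.1 -3.1] [-0.01  0.08  0.  ]
[ 483.   -215.79  176.3 ] [ 0.3  0.1 -2.5] [0.01 0.03 0.04]
[ 483.02 -215.79  175.26] [ 0.7 -0.5 -2.7] [-0.04 -0.06 -0.03]
```

```bash
T() { python3 -c "
from bench import arm
s=arm.read_state();print(s['position'].round(2),s['contact_force'].round(1),s['wrist_torque'].round(2))"; }
python3 -m pendant '[[0,0,0.0006,0,0,0,0],[0,0,0,0,0,0,0]]' >/dev/null; T
python3 -m pendant '[[0,0,0.0006,0,0,0,0],[0,0,0,0,0,0,0]]' >/dev/null; T
python3 -m pendant '[[0,0,0.0006,0,0,0,0],[0,0,0,0,0,0,0]]' >/dev/null; T
```

```text
[ 483.1  -215.79  174.76] [-1.2 -0.2 -2.4] [ 0.04 -0.    0.01]
[ 483.18 -215.83  174.43] [-0.3  0.7 -2.1] [0.05 0.18 0.01]
[ 483.26 -215.92  174.26] [-1.1  0.6  1.5] [0.27 0.47 0.06]
```

Contact is at TCP z≈174.4, where it should be (64.5 + 109.5). I'll press a little and hold level, then rock about the contact in small steps.

```bash
T() { python3 -c "
from bench import arm
from scipy.spatial.transform import Rotation as R
import numpy as np
s=arm.read_state();z=R.from_quat(s['ee_rot']).apply([0,0,1]);x=np.array([.996,.09,0])
print(round(s['clock'],2),s['position'].round(2),'F',s['contact_force'].round(1),s['wrist_torque'].round(2),'tilt',np.degrees(np.arctan2(-z@[-.09,.996,0],-z[2])).round(2),'shoe',(s['position']+109.9*z).round(1))"; }
python3 -m pendant '[[0,0,0.0004,0,0,0,0],[0,0,0,0,0,0,0],[0,0,0,0,0,0,0],[0,0,0,0,0,0,0],[0,0,0,0,0,0,0]]' >/dev/null; T
python3 -m pendant '[[-0.0029,0,0,0,1.5,0,0],[0,0,0,0,0,0,0]]' >/dev/null; T
python3 -m pendant '[[-0.0029,0,0,0,1.5,0,0],[0,0,0,0,0,0,0]]' >/dev/null; T
```

```text
15.65 [ 483.3  -215.95  174.11] F [-0.9  0.9  5.8] [0.38 0.69 0.02] tilt 0.04 shoe [ 483.4 -216.    64.2]
15.85 [ 483.11 -212.87  174.23] F [-1.2  0.4  4.8] [ 0.06  0.67 -0.03] tilt 1.59 shoe [ 483.5 -215.9   64.4]
16.05 [ 482.86 -209.95  174.28] F [-1.8  0.3  6.2] [-0.   0.7  0. ] tilt 3.1 shoe [ 483.6 -215.9   64.5]
```

```bash
cat > t.py <<'E'
from bench import arm
from scipy.spatial.transform import Rotation as R
import numpy as np
s=arm.read_state();z=R.from_quat(s['ee_rot']).apply([0,0,1])
print(round(s['clock'],2),s['position'].round(2),'F',s['contact_force'].round(1),s['wrist_torque'].round(2),'tilt',np.degrees(np.arctan2(-z@[-.09,.996,0],-z[2])).round(2),'shoe',(s['position']+109.9*z).round(1))
E
for i in 1; do
python3 -m pendant '[[-0.0029,0,0,0,1.5,0,0],[0,0,0,0,0,0,0]]' >/dev/null; python3 t.py
python3 -m pendant '[[-0.0029,0,0,0,1.5,0,0],[0,0,0,0,0,0,0]]' >/dev/null; python3 t.py
python3 -m pendant '[[-0.0029,0,0,0,1.5,0,0],[0,0,0,0,0,0,0]]' >/dev/null; python3 t.py; done
```

```text
16.25 [ 482.62 -207.07  174.24] F [-2.   0.5  6.2] [ 0.03  0.77 -0.07] tilt 4.61 shoe [ 483.6 -215.8   64.7]
16.45 [ 482.37 -204.23  174.13] F [-1.9 -0.5  6.4] [ 0.1   0.85 -0.06] tilt 6.11 shoe [ 483.6 -215.9   64.9]
16.65 [ 482.12 -201.36  173.96] F [-2.6 -0.1  7.4] [ 0.17  0.93 -0.09] tilt 7.62 shoe [ 483.6 -215.8   65. ]
```

```bash
python3 -m pendant '[[-0.0029,0,-0.0001,0,1.5,0,0],[0,0,0,0,0,0,0]]' >/dev/null; python3 t.py
python3 -m pendant '[[-0.0029,0,-0.0001,0,1.5,0,0],[0,0,0,0,0,0,0]]' >/dev/null; python3 t.py
python3 -m pendant '[[-0.0029,0,-0.0001,0,1.5,0,0],[0,0,0,0,0,0,0]]' >/dev/null; python3 t.py
python3 -m pendant '[[-0.0029,0,-0.0001,0,1.5,0,0],[0,0,0,0,0,0,0]]' >/dev/null; python3 t.py
python3 -m pendant '[[-0.0025,0,-0.0001,0,1.3,0,0],[0,0,0,0,0,0,0],[0,0,0,0,0,0,0],[0,0,0,0,0,0,0]]' >/dev/null; python3 t.py
```

```text
16.85 [ 481.87 -198.48  173.76] F [-3.   1.   8.3] [ 0.14  0.94 -0.18] tilt 9.12 shoe [ 483.7 -215.8   65.2]
17.05 [ 481.62 -195.62  173.46] F [-2.4  0.6  8.2] [ 0.17  1.02 -0.1 ] tilt 10.62 shoe [ 483.7 -215.8   65.4]
17.25 [ 481.4  -192.75  173.1 ] F [-2.1  1.2  7.9] [ 0.21  1.1  -0.17] tilt 12.13 shoe [ 483.7 -215.7   65.7]
17.45 [ 481.14 -189.91  172.68] F [-2.4  0.7  9.7] [ 0.25  1.16 -0.22] tilt 13.63 shoe [ 483.7 -215.7   65.9]
17.85 [ 480.98 -187.71  172.29] F [-3.4  2.2 10.5] [ 0.5   1.37 -0.29] tilt 14.89 shoe [ 483.8 -215.8   66.1]
```

Tool tilt is now 14.9°. I'll check for slip in the grip (wrist image against the earlier one) and read the pointer in the side view.

Run:
```python
from h import *
from bench import arm
import cv2
d=arm.get_image("wrist");np.save("w5.npy",d,allow_pickle=True)
s=[arm.get_image("side") for _ in range(6)];np.save("s5.npy",s[-1],allow_pickle=True)
m=np.mean([i["image"].astype(float) for i in s],0).astype(np.uint8)
cv2.imwrite("s5m.png",m[:,:,::-1])
w4=np.load("w4.npy",allow_pickle=True).item()["image"]
o=np.zeros((600,800,3),np.uint8)
for i,im in enumerate((w4,d["image"])):
    o[:300,i*200:(i+1)*200]=im[60:360,180:380,::-1]
    o[300:600,i*200:(i+1)*200]=cv2.resize(im[120:270,230:330,::-1],(200,300))
o[:,400:]=cv2.resize(m[195:255,265:305,::-1],(400,600),interpolation=cv2.INTER_CUBIC)
cv2.imwrite("pics/v5.png",o)
# registration of gauge patch (case + shoe end) between wrist images
g4,g5=[cv2.cvtColor(i,cv2.COLOR_RGB2GRAY) for i in(w4,d["image"])]
for n,(u0,u1,v0,v1) in {"case":(255,300,162,228),"caseTop":(250,305,225,240),"grip":(240,312,215,250)}.items():
    r=cv2.matchTemplate(g5[v0-12:v1+12,u0-12:u1+12],g4[v0:v1,u0:u1],cv2.TM_CCOEFF_NORMED);_,mx,_,l=cv2.minMaxLoc(r);print(n,mx,np.array(l)-12)
for g in(g4,g5):print(g[145:175,272:284].mean(1).astype(int))
```

```text
case 0.9725831151008606 [0 0]
caseTop 0.9753477573394775 [0 0]
grip 0.939306914806366 [0 1]
[162 161 162 161 161 161 161 161 161 162 162 162 161 146 104  81  92  99
 102 102 103 107 119 130 134 136 138 139 141 144]
[162 161 161 161 161 161 161 161 161 161 161 160 159 145 107  86  96 103
 105 106 106 109 121 133 140 144 148 151 154 157]
```

View pics/v5.png

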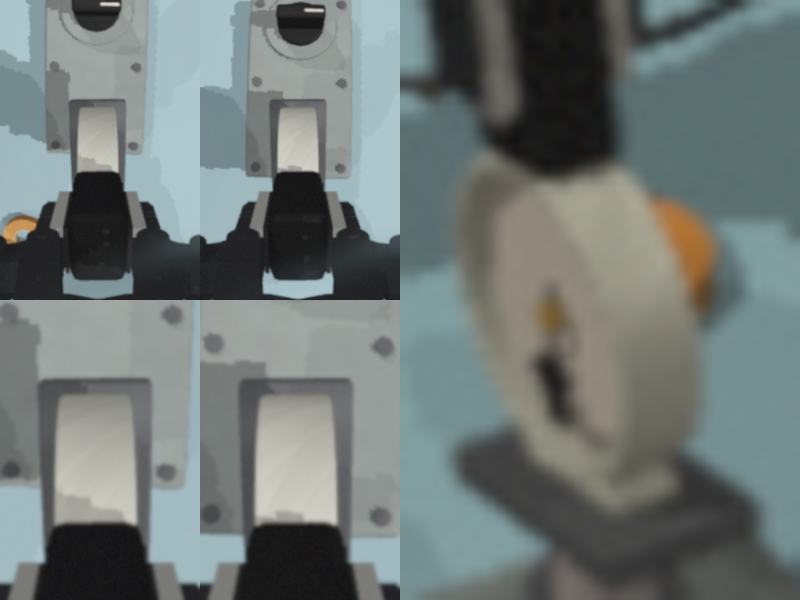

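The wrist views match (0 px shift of the case), so nothing slipped and the gauge tilt follows the tool. In the side view the shoe corners are at about (458,460), (755,510) and (625,590), and the stud is centred below the shoe. The pointer hangs from the pivot at (550,312) to about (560,418). I'll check the tilt from the shoe corners.

```bash
python3 t.py
python3 - <<'E'
from h import *
from scipy.optimize import least_squares
s=np.load("s5.npy",allow_pickle=True).item()
def proj(tilt,off,p):
    Rg=R.from_euler("z",.093)*R.from_rotvec([-np.radians(tilt),0,0])
    w=Rg.apply(p)+np.array([482,-215,66])+np.array([off[0],off[1],0])
    return (np.array(w2px(s,w))-[265,195])*10+[400,0]
L=[([-22,40,10],(458,460)),([22,-40,10],(755,510)),([-22,-40,10],(625,590)),([0,0,55],(550,312))]
for k in(3,4):
    f=lambda q:np.concatenate([proj(q[0],q[1:],np.array(p,float)-([11,0,0] if p[2]==55 else [0,0,0]))-m for p,m in L[:k]])
    r=least_squares(f,[15,0,0]);print(r.x.round(2),r.fun.round(1))
E
```

```text
18.2 [ 480.97 -187.72  172.29] F [-3.5  3.2 10.3] [ 0.55  1.33 -0.33] tilt 14.89 shoe [ 483.8 -215.8   66.1]
[14.07  2.54 -6.6 ] [ -3.1   0.1  16.    8.8 -12.9  -9.3]
[14.06  3.78 -4.43] [ -2.1  -6.4  16.6   2.  -12.  -16.3  -2.4  21. ]
```

The image tilt of 14.1° agrees with the tool within the reading error of about 1°. A last 0.1° nudge, then settle and hand in.

```bash
python3 -m pendant '[[-0.0002,0,-0.0001,0,0.1,0,0],[0,0,0,0,0,0,0],[0,0,0,0,0,0,0],[0,0,0,0,0,0,0],[0,0,0,0,0,0,0],[0,0,0,0,0,0,0],[0,0,0,0,0,0,0],[0,0,0,0,0,0,0],[0,0,0,0,0,0,0],[0,0,0,0,0,0,0],[0,0,0,0,0,0,0],[0,0,0,0,0,0,0]]' >/dev/null; python3 t.py; python3 -c "
from bench import arm
print(arm.job_done())"
```

```text
19.4 [ 480.97 -187.5   172.28] F [-3.7  1.8  9.8] [ 0.52  1.31 -0.34] tilt 14.99 shoe [ 483.8 -215.8   66.1]
the job is handed in; nothing more can be done
None
```

The job is handed in: the knob is back at its zero stop and the gauge is held on the stud at 15.0° by the tool's tilt reading (the side view agrees to about 1°, but I could not read the pointer against the mark), and I saw nothing knocked over in the views I took.

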